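# Top up the nut chopper and hold its lid at the half-way mark

### The arm

A 6-joint arm with a two-finger parallel gripper is mounted at the origin on the work surface. World frame = base frame: x ahead of the robot, y to its left, z up, the work surface at z = 0. Lengths are in m, angles in rad, forces in N, time in s.
With the tool pointing down it reaches from about 0.4 to 0.825 m from the base axis. Payload 7 kg.
Tool frame: the origin (TCP) lies at the very end of the fingers, on their centre line; the grasp point (between the pads) lies 19 mm behind it; x points along the fingers, y is the direction in which the jaws open and shut, and the axes are right-handed (so a half turn about x gives the same grasp; the last joint's range is limited). The gripper opens to 88 mm and grips with 3 to 60 N. Pads are 19 mm wide; open, the fingers measure 130 mm over their backs; the gripper's body (78 mm by 193 mm) begins 47 mm behind the grasp point.
Start: joints at [1.61, 0.359, 0.012, 0, -1.224, -0.288], TCP at [0.166, 0.654, 0.227] pointing down, gripper open.
Joint ranges: [-3.07, 3.07], [-1.43, 2.12], [-1.02, 1.25], [-3.03, 1.67], [-3.05, -0], [-3.03, 3.03]. Speed limits (rad/s): [2.39, 2.39, 3.01, 3.14, 3.14, 3.14].

### API

Orientations are given as [roll, pitch, yaw] about the fixed x, y, z axes, in that order (R = Rz(yaw) Ry(pitch) Rx(roll)).
In Python, from station import arm gives the robot as it stands.
- The arm moves only by the shell command python3 -m inch 'ROWS' [OPENING] [FORCE]. ROWS is text: rows parted by semicolons, each of 6 numbers parted by spaces: the shift along the world's x, y, z in units of 30 mm (1.0 is 30 mm), then the turn, a rotation vector about the world's x, y, z in units of 5 degrees (1.0 is 5 degrees). In form: dx dy dz wx wy wz; .... A call has 1 to 12 rows; each row shifts and turns the commanded pose from where the row before left it; what a row does not reach is not made up. A row lasts 1/8 s, in which the tool goes at most 62.5 mm and 10.7 degrees, less where a joint would pass 70% of its speed; a pose out of reach is approached as far as the arm can. A call is refused whole if a number of a shift passes 1 or a number of a turn 1, either way. A call with a gripper value outside its range is refused whole. OPENING is the opening, from 0 (shut) to 1 (fully open), set as the call begins (- or left out, the last holds). The fingers move at their own pace and stop on an object; FORCE is the grip in N (left out, the last holds). Time passes only in rows, so rows that do not move let the fingers close. It gives the time, the measured TCP pose, the force and the opening at its end, in the units of the state.
- arm.get_state(): the state, without advancing time (a new reading comes with each control period).
- arm.grab_frame(name): name is "scene" or "top" or "wrist"; returns a dict with "frame" (480x640x3 uint8, red, green, blue), "range_z" (480x640 float32, m along the optical axis (not along the pixel's ray), 0 where there is no reading), "mtx" (3x3 intrinsics, pixels), "pose" (4x4, takes a point from camera to world coordinates). Camera axes: x right, y up, looking along -z (the intrinsics and any distortion apply to the point x, -y, -z); pixel columns grow to the right and rows downward; lengths in m; the calibration is good to about 2 mm. The wrist camera is an equidistant fisheye: a pixel r from the principal point sees the ray r / f radians off the axis. A picture is of the moment at which its call begins.
- arm.job_done(): hands the job in, once; it reports no verdict.
Trained networks look in a picture, given as the dict that the camera call returned (one of the last four; its "shot" number tells which), for a name from the list of things; names that differ only in an ending like _2 or _b are one class to them, and where a whole thing is asked for, a point or a joint stands for the part that bears it (a point fixed in the world has none). Each returns a list of dicts, best first, with "confidence" (0 to 1); they miss things now and then, are a little off and sometimes report something else, mostly with a low value. They report only what shows in the picture. A call takes as long as a camera call.
- arm.search_frame(picture, target): "extent" ([centre column, centre row, width, height] as shares, 0 to 1, of the picture: columns of its width, rows of its height, round what is visible of it).
- arm.masks_of(picture, target): "mask" (480x640 bool, what is visible of it) and "extent" ([centre column, centre row, width, height] as shares, 0 to 1, of the picture: columns of its width, rows of its height, round what is visible of it).
- arm.place_of(picture, target): "position" ([column, row] as shares, 0 to 1, of the picture: columns of its width, rows of its height: a listed point, or the origin of a listed thing).
The state is a dict: "t": time; "q": joint angles; "qd": joint speeds; "joint_efforts": joint torques, N m; "eef_pos": TCP position; "ee_rot": TCP orientation; "force": force on the tool from outside, world axes, zero at the start; "moment": the same for the moment, N m; "width": finger opening in m.
Only numpy, scipy, OpenCV 4.12 (cv2) and the standard library are available. Lean on these libraries where they do the work, as an engineer would, in place of code of your own. Each camera call takes 0.05 s, during which the arm holds its last target. There are 200 camera calls.

### The job

Put the last walnut from the wooden tray on top of the three in the chopper's cup, so that it rests by itself in the hollow between them as the top of a little pyramid. Then set the clear lid into the collar, its lugs down through the two slots, and twist it clockwise (seen from above) to the yellow half-way marks, well short of the red marks, where it would click and start the motor. A spring pushes the lid back, so finish while still gripping it there, and leave everything else on the table where it is.

Things in the scene. Friction and masses are not known exactly. Their poses are not given: they have to be found in the camera images.
- nut_center (a point): Centre of the last walnut: a brown ball 30 mm across, 14 g, with a thin darker seam, in one of the three hollows of the wooden tray, its centre 23 mm above the table. Not one of the three walnuts that are already in the chopper.
- tray: Flat wooden tray, fixed, 176 mm along y, 56 mm along x, 6 mm thick; origin at the centre of its underside. Three hollows at y = -60, 0, 60 mm, each with a raised rim 32 mm across, its top 12 mm above the table. One holds the last walnut, the others a blue and a red ball.
- nut_a_center (a point): Centre of one of three equal walnuts (30 mm balls) side by side in the chopper's cup, 18 mm off its axis, centres 16 mm below the collar's rim. A fourth rests on the three with its centre on the axis, about 8 mm above the rim.
- nut_b_center (a point): Centre of the second of the three walnuts in the cup, likewise.
- nut_c_center (a point): Centre of the third of the three walnuts in the cup, likewise.
- mill: Nut chopper: white round motor base fixed to the table, 128 mm across at the foot, 100 mm high, with a grey collar 108 mm across on top and in it a round cup 66 mm across, its floor 31 mm below the rim. Origin at the centre of its underside, z up, slots for the lid at +x and -x.
- mill_mouth (a point): Centre of the collar's mouth, level with its rim, axes as the chopper's. Flange 5 mm thick, bore 82 mm; through it two slots at +x and -x (white marks), 36 degrees wide, out to 47 mm from the axis. Below it a groove 8 mm high; the lid sits on its floor, 13 mm below the rim. Stops allow only clockwise turning from the slots.
- mill_half (a point): One of the two yellow half-way marks on the collar's rim, 50 mm from the axis, 45 degrees clockwise (seen from above) of the slot at +x; the other is opposite. Red click marks lie 90 degrees clockwise of the slots.
- lid: Lid: clear plastic dome, 160 g, 76 mm across, 47 mm high, hollow below (69 mm across, 42 mm deep), standing open side down; origin at the centre of its foot. Two orange lugs at the foot at +x and -x, 24 degrees wide, 5 mm high, out to 44.5 mm from the axis. A half turn leaves it the same.
- lid_grip (a point): Centre of the orange bar grip on the lid, 62 mm above the lid's foot. The bar is 58 mm long along x (over the lugs), 14 mm thick along y and 30 mm high. With the lid fully home this point is 49 mm above the mouth point (52 mm with the lugs up against the flange).
- latch (a joint): Turn, rad, of the spring latch in the groove, pushed round by the lugs: 0 untouched; the lugs meet it 0.26 past the slots, so the lid's turn is this plus 0.26. 0.52 with the lid's bar at the yellow half-way marks, 1.31 at the red ones. It pushes back with 0.15 N m at half-way and turns the lid back if let go.
- ball_blue_center (a point): Centre of a blue painted ball, 30 mm, in a hollow of the tray. Leave it.
- ball_red_center (a point): Centre of a red painted ball, 30 mm, in a hollow of the tray. Leave it.
- mug: Blue mug, 72 mm across, 85 mm high, handle at its +y; origin at the centre of its underside. Leave it.
- jar: Jam jar, amber with a red cap, 64 mm across, 85 mm high; origin at the centre of its underside. Leave it.
- tin: Small food tin with a green band, 60 mm across, 70 mm high; origin at the centre of its underside. Leave it.
- spatula_grip (a point): Handle of a spatula 240 mm long that lies on the table along this point's x axis. Leave it.

How it is judged:
By the outcome, as a careful person would: the job done as asked, in the order asked, and still so for the second after the job is handed in, while the arm keeps its last pose, push and grip.
It also fails if it takes over 61 s, if anything falls off the work surface, if the arm or the gripper's body presses on something with over 40 N, if the wrist force passes 120 N, or if a joint passes its speed limit or range.

## Working session

There is one attempt and no reset: what is moved stays moved. The work goes in short steps, Python scripts to look and compute and a shell command to move; the robot and the scene stay as the last step left them, time stands still between calls to the robot, and variables do not carry over. Pictures are saved under pics/ and viewed, about 8 in all and at most 12, crops included, and the job is handed in when it is done.

```bash
ls; mkdir -p pics; cat > h.py <<'E'
import numpy as np, cv2
from station import arm
def save(n,im): cv2.imwrite('pics/'+n,cv2.cvtColor(np.ascontiguousarray(im),cv2.COLOR_RGB2BGR))
def ray(f,c,r):
    K=f['mtx'];x=(c-K[0,2])/K[0,0];y=(r-K[1,2])/K[1,1]
    if f.get('fish'):
        t=np.hypot(x,y);s=np.sin(t)/max(t,1e-9);d=np.array([x*s,-y*s,-np.cos(t)])
    else: d=np.array([x,-y,-1.])
    return f['pose'][:3,3],f['pose'][:3,:3]@d
def atz(f,c,r,z):
    o,d=ray(f,c,r);return o+d*(z-o[2])/d[2]
def grab(n):
    f=arm.grab_frame(n);f['fish']=n=='wrist';return f
def find(f,t,z,k=2):
    for p in arm.place_of(f,t)[:k]:
        c,r=p['position'][0]*640,p['position'][1]*480
        print(t,round(p['confidence'],2),'px',round(c),round(r),'xy',atz(f,c,r,z)[:2].round(4))
E
python3 - <<'E'
from h import *
ims=[]
for n in ('top','scene'):
    f=grab(n);ims.append(f['frame']);print(n,f['mtx'].round(1).tolist(),f['pose'].round(3).tolist(),[k for k in f])
    for t,z in (('nut_center',.023),('nut_a_center',.084),('tray',0),('mill',0),('mill_mouth',.1),('mill_half',.1),('lid',0),('lid_grip',.062),('mug',0),('jar',0),('tin',0),('ball_blue_center',.023),('spatula_grip',.01)):
        find(f,t,z,3)
    save(n+'.png',f['frame'])
print(arm.get_state())
E
```

```text
pics
top [[505.5, 0.0, 312.1], [0.0, 505.5, 243.4], [0.0, 0.0, 1.0]] [[0.017, 0.996, -0.085, 0.486], [-1.0, 0.017, -0.004, 0.004], [-0.003, 0.085, 0.996, 1.016], [0.0, 0.0, 0.0, 1.0]] ['frame', 'range_z', 'mtx', 'pose', 'shot', 'fish']
nut_center 0.45 px 188 269 xy [0.5157 0.2512]
nut_center 0.3 px 246 154 xy [0.7475 0.1428]
nut_a_center 0.65 px 287 244 xy [0.5639 0.0548]
tray 0.84 px 160 276 xy [0.5019 0.3129]
tray 0.32 px 153 273 xy [0.5081 0.3271]
mill 0.87 px 296 252 xy [0.5555 0.0395]
mill_mouth 0.74 px 298 250 xy [0.5513 0.0328]
mill_half 0.59 px 319 231 xy [ 0.5868 -0.0049]
lid 0.83 px 449 259 xy [ 0.5457 -0.2672]
lid 0.34 px 298 253 xy [0.5537 0.0351]
lid_grip 0.91 px 458 259 xy [ 0.5422 -0.2682]
mug 0.65 px 446 259 xy [ 0.5462 -0.262 ]
mug 0.6 px 247 156 xy [0.7499 0.145 ]
jar 0.6 px 390 176 xy [ 0.7138 -0.1487]
tin 0.77 px 246 341 xy [0.3761 0.1368]
ball_blue_center 0.53 px 185 271 xy [0.512  0.2573]
ball_blue_center 0.38 px 298 252 xy [0.5536 0.0359]
spatula_grip 0.63 px 414 344 xy [ 0.3783 -0.1943]
scene [[450.5, 0.0, 314.1], [0.0, 450.5, 235.9], [0.0, 0.0, 1.0]] [[0.859,
[... 1019 characters left out ...]
292 xy [ 0.3796 -0.1882]
spatula_grip 0.25 px 328 233 xy [0.5153 0.1262]
{'t': 1.4, 'q': array([ 1.61010849e+00,  3.58600568e-01,  1.19225834e-02, -2.66155237e-05,
       -1.22405234e+00, -2.88108376e-01]), 'qd': array([-0.00143052,  0.0005651 ,  0.00099446, -0.00274446,  0.00184101,
        0.00037263]), 'joint_efforts': array([ 8.67849703e-04, -5.82382393e+01,  2.93281746e+01,  7.00228974e+00,
        1.22150226e-02, -1.46069618e-05]), 'eef_pos': array([0.16620678, 0.65421987, 0.22656592]), 'ee_rot': array([-0.92020442,  1.57072573,  1.97258298]), 'force': array([ 1.2425387 , -0.35007914, -0.04512252]), 'moment': array([-0.02843145, -0.03637999,  0.00663265]), 'width': 0.08757240906774999}
```

```bash
python3 - <<'E'
import cv2
a=cv2.imread('pics/top.png')[130:400,110:520]
cv2.imwrite('pics/c1.png',cv2.resize(a,None,fx=1.95,fy=1.95,interpolation=cv2.INTER_CUBIC))
E
```

```text
(no output)
```

View pics/c1.png

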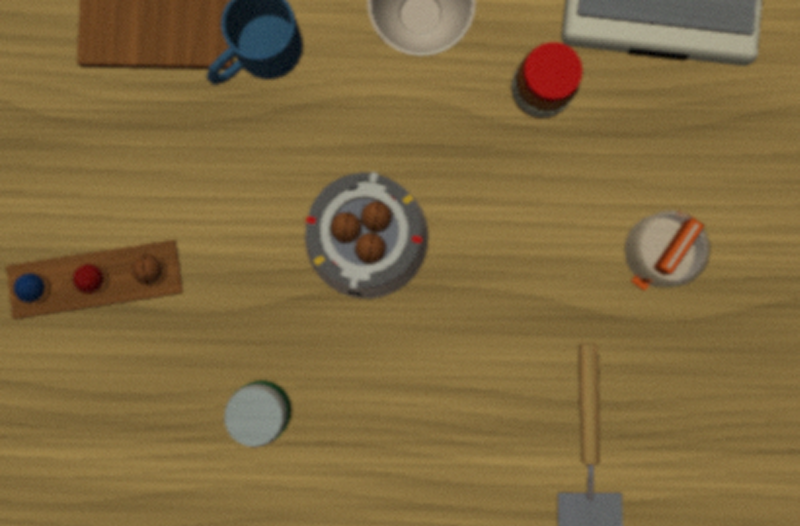

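View pics/scene.png

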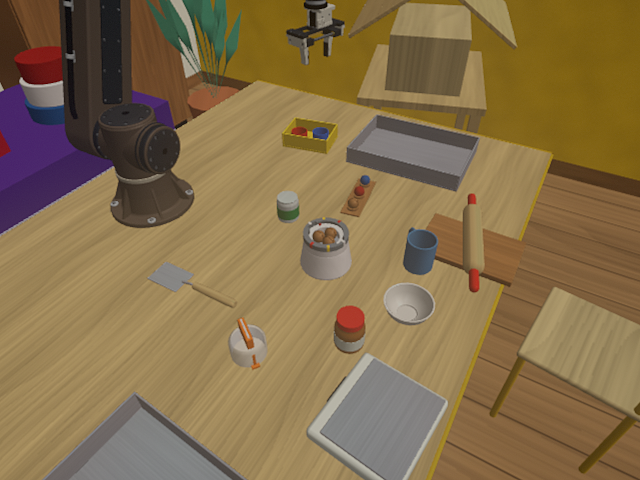

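```bash
cat >> h.py <<'E'
from scipy.spatial.transform import Rotation as Ro
def jaw():
    s=arm.get_state();y=Ro.from_euler('xyz',s['ee_rot']).as_matrix()[:,1]
    print('t',round(s['t'],2),'tcp',s['eef_pos'].round(4),'jaw',np.degrees(np.arctan2(y[1],y[0])).round(1),'q1,6',s['q'][[0,5]].round(2),'F',s['force'].round(1),'M',s['moment'].round(2),'w',round(s['width'],4));return s
def cloud(f):
    Z=f['range_z'];v,u=np.mgrid[:480,:640];K=f['mtx']
    P=np.stack([(u-K[0,2])/K[0,0]*Z,-(v-K[1,2])/K[1,1]*Z,-Z],-1)
    return P@f['pose'][:3,:3].T+f['pose'][:3,3]
E
python3 - <<'E'
from h import *
jaw()
f=grab('top');P=cloud(f)
for n,c,z0,z1,R in (('mill',(.555,.036),.09,.13,.07),('lid',(.545,-.267),.025,.1,.06),('nut',(.516,.252),.028,.05,.02)):
    m=(np.hypot(P[...,0]-c[0],P[...,1]-c[1])<R)&(P[...,2]>z0)&(P[...,2]<z1)&(f['range_z']>0);q=P[m]
    print(n,m.sum(),'z pct',np.percentile(q[:,2],[5,25,50,75,95]).round(4))
    p=q[:,:2].astype(np.float32)
    print(' circle',cv2.minEnclosingCircle(p),'mean',p.mean(0).round(4), 'top',q[q[:,2]>np.percentile(q[:,2],60)].mean(0).round(4))
E
```

```text
t 1.4 tcp [0.1662 0.6542 0.2266] jaw -104.3 q1,6 [ 1.61 -0.29] F [ 1.2 -0.4 -0. ] M [-0.03 -0.04  0.01] w 0.0876
mill 1556 z pct [0.0915 0.096  0.098  0.0994 0.1011]
 circle ((0.5563329458236694, 0.03609166666865349), 0.05483965948224068) mean [0.5566 0.0359] top [0.5566 0.0349 0.0999]
lid 1253 z pct [0.0378 0.0431 0.0455 0.0513 0.0764]
 circle ((0.5480433106422424, -0.26727133989334106), 0.03883663937449455) mean [ 0.547  -0.2629] top [ 0.5473 -0.2646  0.0627]
nut 145 z pct [0.0292 0.0315 0.0337 0.0352 0.0376]
 circle ((0.5188921689987183, 0.25452378392219543), 0.014019664376974106) mean [0.5185 0.2542] top [0.5178 0.2549 0.036 ]
```

```bash
python3 -m inch '1 -1 0 0 0 0;1 -1 0 0 0 0;1 -1 0 0 0 0;1 -1 0 0 0 0;1 -1 0 0 0 0;1 -1 0 0 0 0;1 -1 0 0 0 0;1 -1 0 0 0 0;1 -1 0 0 0 0;1 -1 0 0 0 0;1 -1 0 0 0 0;0.6 -1 -0.5 0 0 0'; python3 -m inch '0 -1 0 0 0 0;0 -0.4 0 0 0 0;0 0 0 0 0 0' 0.62; python3 -c "
from h import *
jaw();f=grab('wrist');save('w1.png',f['frame'])
find(f,'nut_center',.023);find(f,'tray',0);find(f,'mill_mouth',.1)"
```

```text
t: 2.95
eef_pos: [0.516, 0.2936, 0.2125]
ee_rot: [-2.253, 1.568, 0.639]
force: [-0.5, -0.1, 0.1]
width: 0.0877
t: 3.32
eef_pos: [0.5141, 0.2519, 0.2125]
ee_rot: [-2.152, 1.569, 0.74]
force: [-0.5, -0.5, 0.6]
width: 0.0631
t 3.33 tcp [0.5141 0.2519 0.2125] jaw -104.3 q1,6 [0.8  0.52] F [-0.5 -0.5  0.6] M [ 0.04 -0.05 -0.  ] w 0.0631
nut_center 0.61 px 321 210 xy [0.516  0.2564]
tray 0.86 px 266 227 xy [0.5085 0.3183]
mill_mouth 0.63 px 566 125 xy [0.556  0.0354]
mill_mouth 0.45 px 213 255 xy [0.5184 0.3441]
```

```bash
python3 -m inch '0.1 0.1 0 0 0 -1;0 0 0 0 0 -1;0 0 0 0 0 -1;0 0 -0.3 0 0 -1;0 0 -0.3 0 0 -1;0 0 -0.3 0 0 -1;0 0 -0.3 0 0 -1;0 0 -0.3 0 0 -1;0 0 -0.5 0 0 -1;0 0 -0.5 0 0 -1;0 0 -0.5 0 0 -1;0 0 -0.6 0 0 -1'; python3 -m inch '0 0 0 0 0 -1;0 0 0 0 0 -0.2;0 0 0 0 0 0'; python3 -c "
from h import *
jaw();f=grab('wrist');save('w2.png',f['frame'])
find(f,'nut_center',.023);find(f,'ball_red_center',.023)"
```

```text
t: 5.03
eef_pos: [0.5173, 0.2562, 0.1032]
ee_rot: [-1.18, 1.57, 0.664]
force: [-0.2, 0.8, -0.0]
width: 0.0544
t: 5.4
eef_pos: [0.5173, 0.2558, 0.1038]
ee_rot: [-1.076, 1.57, 0.667]
force: [0.2, -0.1, -0.3]
width: 0.0545
t 5.4 tcp [0.5173 0.2558 0.1038] jaw -170.1 q1,6 [ 0.8  -0.63] F [ 0.2 -0.1 -0.3] M [ 0.07 -0.04 -0.  ] w 0.0545
nut_center 0.57 px 323 246 xy [0.5185 0.2575]
nut_center 0.26 px 321 312 xy [0.5113 0.3067]
ball_red_center 0.89 px 321 323 xy [0.51   0.3164]
ball_red_center 0.2 px 321 312 xy [0.512  0.3069]
```

View pics/w2.png

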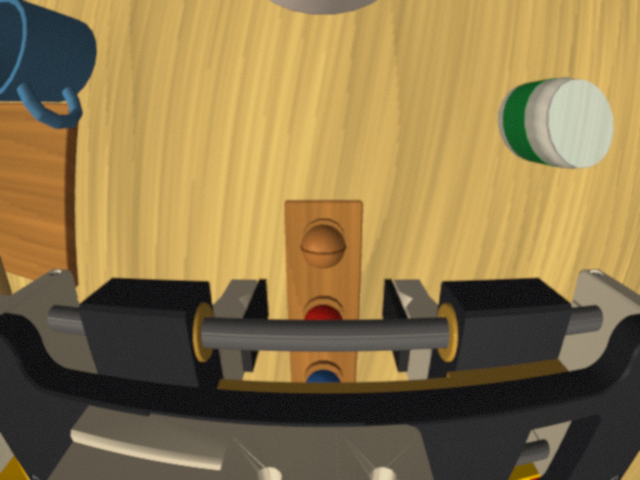

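```bash
python3 -m inch '0 0 -0.6 0 0 0;0 0 -0.6 0 0 0;0 0 -0.6 0 0 0;0 0 -0.6 0 0 0;0 0 -0.46 0 0 0;0 0 0 0 0 0;0 0 0 0 0 0'; python3 -m inch '0 0 0 0 0 0;0 0 0 0 0 0;0 0 0 0 0 0;0 0 0 0 0 0;0 0 0 0 0 0' 0 12;python3 -m inch '0 0 0.4 0 0 0;0 0 0.8 0 0 0;0 0 1 0 0 0;0 0 1 0 0 0;0 0 1 0 0 0;0 0 0.6 0 0 0'; python3 -c "
from h import *
jaw();f=grab('wrist');save('w3.png',f['frame'])
find(f,'nut_center',.15);find(f,'mill_mouth',.1)"
```

```text
t: 6.42
eef_pos: [0.5176, 0.2555, 0.0183]
ee_rot: [-1.208, 1.57, 0.534]
force: [-0.0, 0.9, 0.3]
width: 0.0543
t: 7.05
eef_pos: [0.5176, 0.2554, 0.0181]
ee_rot: [-1.116, 1.57, 0.625]
force: [0.2, -0.1, 3.1]
width: 0.0289
t: 7.8
eef_pos: [0.5174, 0.2553, 0.1641]
ee_rot: [-0.981, 1.569, 0.76]
force: [0.2, 0.5, 0.5]
width: 0.0291
t 7.8 tcp [0.5174 0.2553 0.1641] jaw -170.3 q1,6 [ 0.8  -0.63] F [0.2 0.5 0.5] M [ 0.05 -0.07  0.  ] w 0.0291
nut_center 0.81 px 326 304 xy [0.5154 0.2667]
mill_mouth 0.22 px 102 69 xy [0.6852 0.1563]
```

View pics/w3.png

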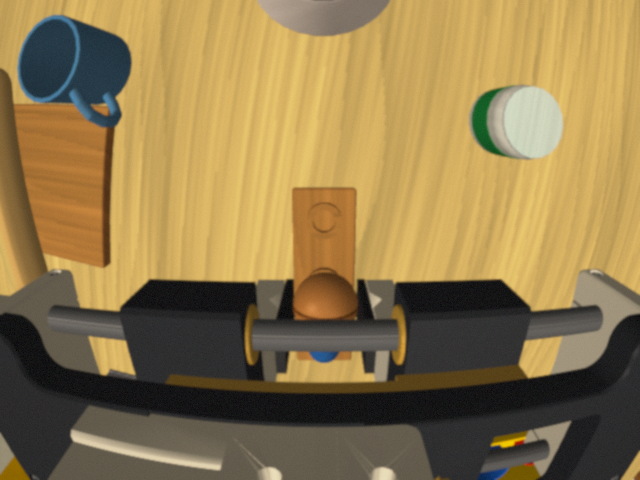

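```bash
python3 -m inch '0.2 -0.5 0 0 0 0;0.3 -0.9 0 0 0 0;0.3 -0.9 0 0 0 0;0.3 -0.9 0 0 0 0;0.19 -0.8 0 0 0 0;0 -0.4 0 0 0 0;0 -0.1 0 0 0 0;0 0 0 0 0 0'; python3 -c "
from h import *
jaw();f=grab('wrist');save('w4.png',f['frame'])
find(f,'nut_center',.169);find(f,'mill_mouth',.1)
for p in arm.place_of(f,'nut_a_center'):print(p)
g=grab('top');find(g,'mill_mouth',.1);find(g,'nut_a_center',.084,3);find(g,'nut_center',.169)"
```

```text
t: 8.95
eef_pos: [0.5558, 0.1203, 0.1616]
ee_rot: [1.69, 1.57, -2.853]
force: [0.2, -0.3, -0.4]
width: 0.029
t 8.95 tcp [0.5558 0.1203 0.1616] jaw -170.3 q1,6 [ 0.56 -0.39] F [ 0.2 -0.3 -0.4] M [ 0.1  -0.04 -0.01] w 0.029
mill_mouth 0.66 px 351 119 xy [0.5552 0.0368]
{'position': [0.5239, 0.3054], 'confidence': 0.73}
mill_mouth 0.97 px 294 246 xy [0.5587 0.0399]
mill_mouth 0.55 px 414 343 xy [ 0.3895 -0.1767]
nut_a_center 0.67 px 287 246 xy [0.56   0.0544]
```

View pics/w4.png

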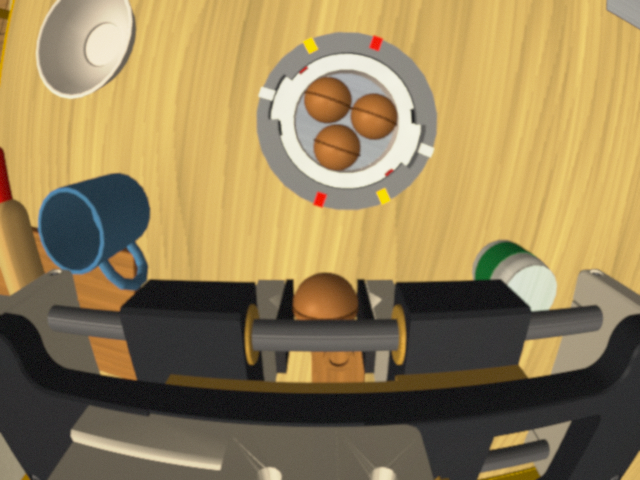

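```bash
python3 -c "
from h import *
f=grab('wrist')
for n,a,b in (('slot',(267,94),(426,151)),('yel',(311,46),(383,196)),('red',(376,43),(320,200))):
    A=atz(f,*a,.1);B=atz(f,*b,.1);d=A-B;print(n,((A+B)/2)[:2].round(4),np.hypot(*d[:2])/2,np.degrees(np.arctan2(d[1],d[0])))
N=[atz(f,*p,.084)[:2] for p in ((327,100),(373,116),(337,148))];print(np.round(N,4),np.mean(N,0))
P=cloud(f); print(atz(f,325,297,.169))
"
```

```text
slot [0.5567 0.0383] 0.05014750290193699 -9.55706813702059
yel [0.5567 0.0381] 0.04985284824862426 -54.55605540652773
red [0.5567 0.0382] 0.050283735365057425 -99.27491478854341
[[0.571  0.027 ]
 [0.5409 0.0317]
 [0.5596 0.0559]] [0.55714367 0.03819329]
[0.55657347 0.11772142 0.169     ]
```

```bash
python3 -m inch '0 -0.4 0 0 0 0;0 -0.8 0 0 0 0;0.03 -0.8 0 0 0 0;0 -0.5 0 0 0 0;0 -0.25 0 0 0 0;0 0 -0.3 0 0 0;0 0 -0.5 0 0 0;0 0 -0.5 0 0 0;0 0 -0.3 0 0 0;0 0 -0.15 0 0 0;0 0 0 0 0 0;0 0 0 0 0 0'; python3 -m inch '0 0 -0.08 0 0 0;0 0 0 0 0 0;0 0 0 0 0 0';python3 -c "
from h import *
jaw()"
```

```text
t: 10.9
eef_pos: [0.5572, 0.0378, 0.1097]
ee_rot: [-1.478, 1.57, 0.263]
force: [-1.0, 0.1, -0.0]
width: 0.0292
t: 11.28
eef_pos: [0.5569, 0.0377, 0.107]
ee_rot: [-1.61, 1.571, 0.131]
force: [0.2, 1.0, -1.5]
width: 0.029
t 11.28 tcp [0.5569 0.0377 0.107 ] jaw -170.3 q1,6 [ 0.42 -0.25] F [ 0.2  1.  -1.5] M [0.11 0.   0.05] w 0.029
```

```bash
python3 -m inch '0 0 -0.05 0 0 0;0 0 0 0 0 0;0 0 0 0 0 0';python3 -m inch '0 0 -0.05 0 0 0;0 0 0 0 0 0;0 0 0 0 0 0'
```

```text
t: 11.65
eef_pos: [0.5568, 0.0377, 0.1053]
ee_rot: [1.955, 1.571, -2.587]
force: [0.8, 0.6, -1.2]
width: 0.029
t: 12.02
eef_pos: [0.5571, 0.0377, 0.1042]
ee_rot: [-1.732, 1.57, 0.009]
force: [0.1, -0.4, 3.5]
width: 0.0289
```

```bash
python3 -m inch '0 0 0 0 0 0;0 0 0 0 0 0;0 0 0 0 0 0' 0.36 3;python3 -m inch '0 0 0 0 0 0;0 0 0 0 0 0;0 0 0 0 0 0' 0.5; python3 -m inch '0 0 0.1 0 0 0;0 0 0.3 0 0 0;0 0 0.6 0 0 0;0 0 0.8 0 0 0;0 0.6 0.6 0 0 0;0 0.9 0.4 0 0 0;0 0.9 0 0 0 0;0 0.4 0 0 0 0;0 0 0 0 0 0'; python3 -c "
from h import *
jaw();f=grab('wrist');save('w5.png',f['frame'])
find(f,'nut_center',.108)"
```

```text
t: 12.4
eef_pos: [0.5567, 0.0377, 0.1037]
ee_rot: [1.46, 1.57, -3.083]
force: [-0.4, 0.2, -0.1]
width: 0.0315
t: 12.78
eef_pos: [0.5568, 0.0377, 0.1038]
ee_rot: [1.664, 1.571, -2.879]
force: [-0.1, -0.2, -0.2]
width: 0.0439
t: 13.9
eef_pos: [0.5567, 0.1221, 0.188]
ee_rot: [2.529, 1.571, -2.012]
force: [0.4, -0.2, -0.6]
width: 0.044
t 13.9 tcp [0.5567 0.1221 0.188 ] jaw -170.2 q1,6 [ 0.56 -0.39] F [ 0.4 -0.2 -0.6] M [ 0.04 -0.06  0.01] w 0.044
nut_center 0.73 px 315 54 xy [0.5843 0.    ]
nut_center 0.69 px 349 120 xy [0.5558 0.0388]
```

View pics/w5.png

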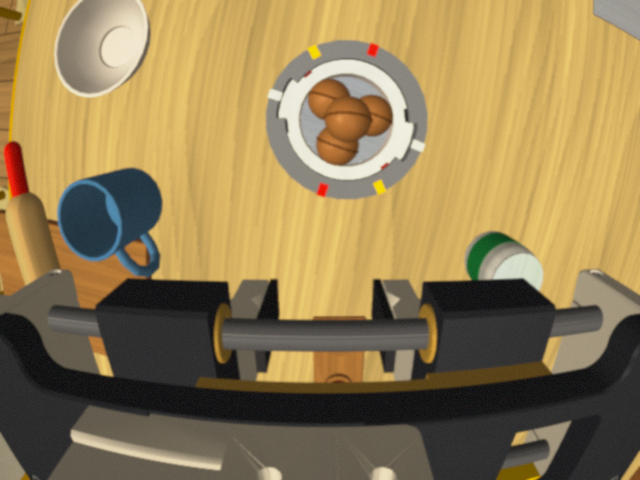

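```bash
python3 -m inch '0 -0.5 0.2 0 0 1;-0.2 -1 0.2 0 0 1;-0.2 -1 0 0 0 1;-0.2 -1 0 0 0 1;-0.2 -1 0 0 0 1;-0.2 -1 0 0 0 1;-0.2 -1 0 0 0 1;-0.2 -1 0 0 0 1;-0.2 -1 0 0 0 0.8;-0.2 -1 0 0 0 0;-0.2 -1 0 0 0 0;-0.15 -0.6 0 0 0 0' 0.6; python3 -m inch '0 0 0 0 0 0;0 0 0 0 0 0'; python3 -c "
from h import *
jaw();f=grab('wrist');save('w6.png',f['frame'])
find(f,'lid_grip',.062);find(f,'lid',.0)"
```

```text
t: 15.5
eef_pos: [0.4915, -0.2131, 0.1998]
ee_rot: [0.799, 1.571, -2.977]
force: [0.1, 0.2, -0.5]
width: 0.0522
t: 15.75
eef_pos: [0.4922, -0.2112, 0.1998]
ee_rot: [-0.221, 1.571, 2.287]
force: [0.7, 0.5, 0.1]
width: 0.0525
t 15.75 tcp [ 0.4922 -0.2112  0.1998] jaw -126.3 q1,6 [-0.04  0.98] F [0.7 0.5 0.1] M [ 0.06  0.03 -0.01] w 0.0525
lid_grip 0.88 px 340 130 xy [ 0.5468 -0.2652]
lid 0.66 px 337 127 xy [ 0.55   -0.2666]
```

View pics/w6.png

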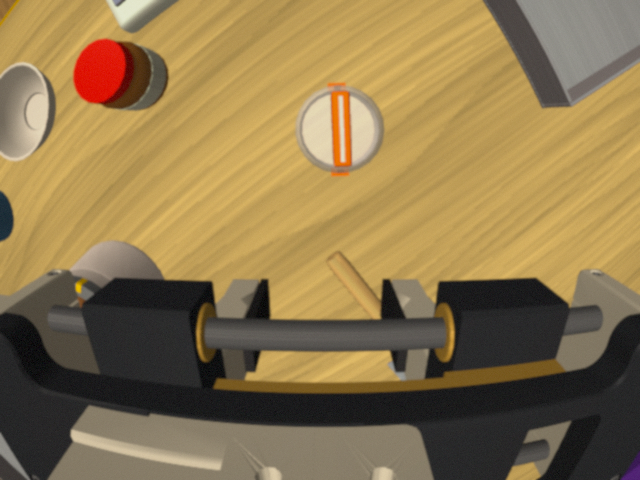

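```bash
python3 -c "
from h import *
f=grab('wrist')
for a,b,z in (((340,92),(342,165),.077),((337,86),(341,172),.005)):
    A=atz(f,*a,z);B=atz(f,*b,z);d=A-B;print(((A+B)/2)[:2].round(4),np.hypot(*d[:2]),np.degrees(np.arctan2(d[1],d[0])))
m=arm.masks_of(f,'lid_grip')[0]['mask'];P=cloud(f)
g=f['frame'].astype(int);o=(g[...,0]-g[...,2]>90)&m
v,u=np.nonzero(m);Q=np.array([atz(f,a,b,.077)[:2] for a,b in zip(u,v)],np.float32);print(len(u),cv2.minAreaRect(Q))
"
```

```text
[ 0.5484 -0.2654] 0.05541614826261157 -34.43232984957297
[ 0.5477 -0.2663] 0.08215667343033298 -33.3788928415596
6162 ((0.5491021275520325, -0.26514941453933716), (0.0661049485206604, 0.06530913710594177), 8.265947341918945)
```

```bash
python3 -m inch '0.5 -0.5 0 0 0 0.4;0.8 -0.8 0 0 0 0;0.46 -0.41 -0.2 0 0 0;0.1 -0.1 -0.6 0 0 0;0 0 -0.8 0 0 0;0 0 -0.8 0 0 0;0 0 -0.8 0 0 0;0 0 -0.8 0 0 0;0 0 -0.5 0 0 0;0 0 -0.3 0 0 0;0 0 0 0 0 0;0 0 0 0 0 0'; python3 -m inch '0 0 -0.13 0 0 0;0 0 0 0 0 0;0 0 0 0 0 0'; python3 -c "
from h import *
jaw()"
```

```text
t: 17.5
eef_pos: [0.5486, -0.2657, 0.0566]
ee_rot: [-2.813, 1.57, -0.269]
force: [-0.4, 0.6, 0.2]
width: 0.0527
t: 17.88
eef_pos: [0.5482, -0.2656, 0.0521]
ee_rot: [-2.726, 1.571, -0.183]
force: [0.0, 0.2, -0.1]
width: 0.0527
t 17.88 tcp [ 0.5482 -0.2656  0.0521] jaw -124.3 q1,6 [-0.13  1.1 ] F [ 0.   0.2 -0.1] M [0.02 0.01 0.02] w 0.0527
```

```bash
python3 -m inch '0 0 0 0 0 0;0 0 0 0 0 0;0 0 0 0 0 0;0 0 0 0 0 0;0 0 0.3 0 0 0;0 0 0.6 0 0 0;0 0 0.9 0 0 0;0 0 0.9 0 0 0;0 0 0.9 0 0 0;0 0 0.9 0 0 0;0 0 0.7 0 0 0;0 0 0.2 0 0 0' 0 40; python3 -m inch '0 0 0 0 0 0;0 0 0 0 0 0'; python3 -c "
from h import *
jaw();f=grab('wrist');save('w7.png',f['frame'])"
```

```text
t: 19.38
eef_pos: [0.5486, -0.2657, 0.2158]
ee_rot: [-2.701, 1.568, -0.157]
force: [-0.0, 0.7, -2.4]
width: 0.0138
t: 19.62
eef_pos: [0.5475, -0.2654, 0.2128]
ee_rot: [0.26, 1.569, 2.804]
force: [0.1, -0.3, -1.8]
width: 0.0135
t 19.62 tcp [ 0.5475 -0.2654  0.2128] jaw -124.3 q1,6 [-0.13  1.1 ] F [ 0.1 -0.3 -1.8] M [-0.    0.03 -0.03] w 0.0135
```

View pics/w7.png

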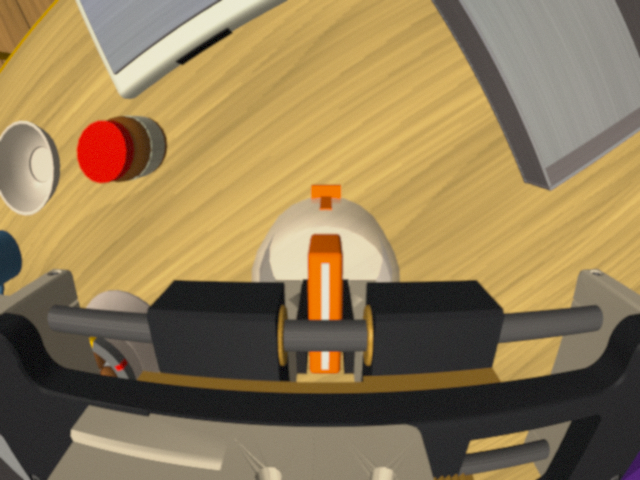

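```bash
python3 -c "
from h import *
f=grab('wrist');s=jaw();d=atz(f,326,185,.166)-s['eef_pos'];print(d,np.hypot(*d[:2]),np.degrees(np.arctan2(d[1],d[0])))"
python3 -m inch '0 0.4 0 0 0 0.5;0.03 0.8 0 0 0 0.5;0.03 1 0 0 0 0.5;0.04 1 0 0 0 0.5;0.04 1 0 0 0 0.5;0.04 1 0 0 0 0.5;0.04 1 0 0 0 0.5;0.04 1 0 0 0 0.5;0.03 1 0 0 0 0.5;0 1 0 0 0 0.44;0 0.6 0 0 0 0;0 0.3 0 0 0 0' ; python3 -m inch '0 0 0 0 0 0;0 0 0 0 0 0;0 0 0 0 0 0'; python3 -c "
from h import *
jaw();f=grab('wrist');save('w8.png',f['frame'])"
```

```text
t 19.73 tcp [ 0.5476 -0.2655  0.2129] jaw -124.3 q1,6 [-0.13  1.1 ] F [ 0.6  0.8 -2.2] M [ 0.03 -0.01 -0.08] w 0.0136
[ 0.03767747 -0.02535674 -0.04690548] 0.04541537355417122 -33.94034051865481
t: 21.22
eef_pos: [0.5566, 0.0384, 0.2139]
ee_rot: [0.417, 1.571, -2.89]
force: [0.6, -0.3, -1.6]
width: 0.0141
t: 21.6
eef_pos: [0.5568, 0.0367, 0.2139]
ee_rot: [1.066, 1.571, -2.244]
force: [0.4, -0.0, -1.9]
width: 0.014
t 21.6 tcp [0.5568 0.0367 0.2139] jaw -99.6 q1,6 [0.42 0.99] F [ 0.4 -0.  -1.9] M [-0.04 -0.01 -0.04] w 0.014
```

View pics/w8.png

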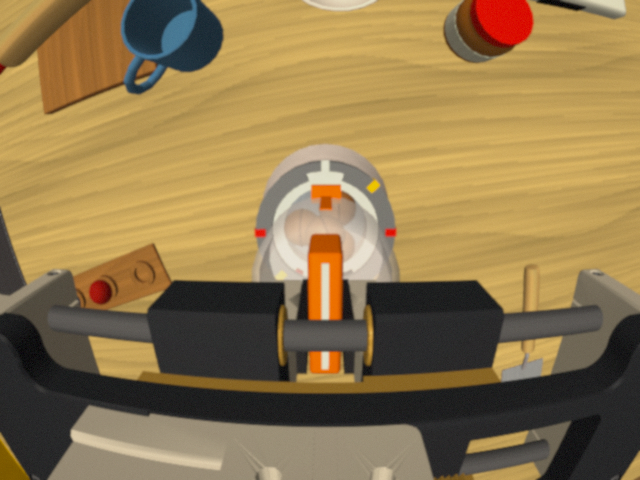

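```bash
python3 -c "
from h import *
f=grab('wrist')
a,b,w,y=[atz(f,*p,.1)[:2] for p in ((260,233),(391,233),(325,166),(374,186))]
u=np.array([np.cos(np.radians(-9.6)),np.sin(np.radians(-9.6))])
print((a+b)/2,w-.05*u,np.linalg.norm(a-b)); jaw()
th=np.radians(-54.6);print(y-.05*np.array([np.cos(th),np.sin(th)]))"
```

```text
[0.55626407 0.03745995] [0.55719055 0.03768757] 0.1006690242138712
t 21.7 tcp [0.5568 0.0369 0.214 ] jaw -99.6 q1,6 [0.42 0.99] F [-0.7 -0.5 -2.6] M [ 0.02  0.   -0.02] w 0.0137
[0.55702905 0.03670537]
```

```bash
python3 -m inch '0 0.02 -0.3 0 0 0;0 0 -0.5 0 0 0;0 0 -0.5 0 0 0;0 0 -0.4 0 0 0;0 0 -0.2 0 0 0;0 0 0 0 0 0;0 0 0 0 0 0'; python3 -m inch '0 0 -0.1 0 0 0;0 0 -0.1 0 0 0;0 0 -0.1 0 0 0;0 0 0 0 0 0;0 0 0 0 0 0'; python3 -c "
from h import *
jaw()"
```

```text
t: 22.58
eef_pos: [0.5572, 0.0381, 0.1574]
ee_rot: [-2.805, 1.57, 0.17]
force: [1.2, -0.1, -2.2]
width: 0.0134
t: 23.2
eef_pos: [0.5569, 0.038, 0.148]
ee_rot: [2.188, 1.571, -1.12]
force: [0.1, -0.3, -2.1]
width: 0.0134
t 23.2 tcp [0.5569 0.038  0.148 ] jaw -99.5 q1,6 [0.42 0.99] F [ 0.1 -0.3 -2.1] M [-0.03 -0.02  0.03] w 0.0134
```

```bash
python3 -m inch '0 0 -0.1 0 0 0;0 0 -0.07 0 0 0;0 0 -0.05 0 0 0;0 0 0 0 0 0;0 0 0 0 0 0'; python3 -m inch '0 0 -0.05 0 0 0;0 0 0 0 0 0;0 0 0 0 0 0'; python3 -c "
from h import *
jaw()"
```

```text
t: 23.82
eef_pos: [0.5569, 0.038, 0.1414]
ee_rot: [2.65, 1.571, -0.659]
force: [0.2, 0.1, -1.0]
width: 0.0138
t: 24.2
eef_pos: [0.557, 0.0379, 0.1407]
ee_rot: [-3.068, 1.57, -0.093]
force: [-3.2, -0.2, 6.0]
width: 0.0138
t 24.2 tcp [0.557  0.0379 0.1407] jaw -99.5 q1,6 [0.42 0.99] F [-3.2 -0.2  6. ] M [-0.01  1.05  0.02] w 0.0138
```

```bash
python3 -m inch '-0.01 0 0 0 0 -0.6;0 0 0 0 0 -0.8;0 0 0 0 0 -1;0 0 0 0 0 0;0 0 0 0 0 0'; python3 -c "
from h import *
jaw()"
```

```text
t: 24.82
eef_pos: [0.5571, 0.0383, 0.1407]
ee_rot: [-2.406, 1.569, 0.362]
force: [-2.2, 0.7, 6.4]
width: 0.0135
t 24.82 tcp [0.5571 0.0383 0.1407] jaw -111.4 q1,6 [0.42 0.78] F [-2.2  0.7  6.4] M [ 0.7   0.74 -0.16] w 0.0135
```

```bash
python3 -m inch '0 0 0 0 0 -0.8;0 0 0 0 0 -1;0 0 0 0 0 -1;0 0 0 0 0 -1;0 0 0 0 0 -1;0 0 0 0 0 -0.6;0 0 0 0 0 0;0 0 0 0 0 0'; python3 -c "
from h import *
jaw();f=grab('wrist');save('w9.png',f['frame'])"
```

```text
t: 25.82
eef_pos: [0.5568, 0.0376, 0.1407]
ee_rot: [-2.947, 1.57, -0.65]
force: [-2.2, -0.3, 7.1]
width: 0.0142
t 25.82 tcp [0.5568 0.0376 0.1407] jaw -138.4 q1,6 [0.42 0.31] F [-2.2 -0.3  7.1] M [-0.42  0.88  0.05] w 0.0142
```

View pics/w9.png

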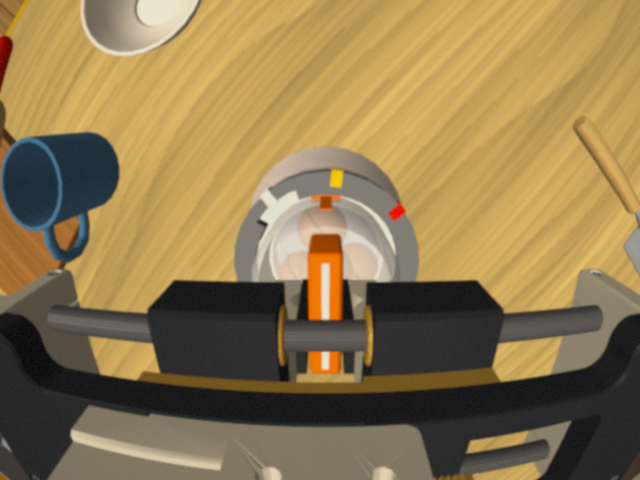

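```bash
python3 -m inch '0 0 0 0 0 -0.6;0 0 0 0 0 -0.6;0 0 0 0 0 0;0 0 0 0 0 0;0 0 0 0 0 0'; python3 -c "
from h import *
jaw();f=grab('wrist');save('w10.png',f['frame'])
p=atz(f,325,201,.09)[:2]-[.5568,.0377];print('lug angle',np.degrees(np.arctan2(p[1],p[0])))
g=grab('top');save('t2.png',g['frame'])
b=cv2.resize(g['frame'][190:310,230:370],(560,480),interpolation=cv2.INTER_CUBIC)[:, :];a=f['frame'][120:400,180:460]
save('c2.png',np.hstack([cv2.resize(a,(400,400)),cv2.resize(b,(400,400))]))"
```

```text
t: 26.5
eef_pos: [0.5568, 0.0376, 0.1406]
ee_rot: [-2.902, 1.57, -0.71]
force: [-3.4, -1.9, 6.6]
width: 0.0138
t 26.5 tcp [0.5568 0.0376 0.1406] jaw -144.4 q1,6 [0.42 0.2 ] F [-3.4 -1.9  6.6] M [-0.39  0.94  0.07] w 0.0138
lug angle -53.59925312184157
```

View pics/c2.png

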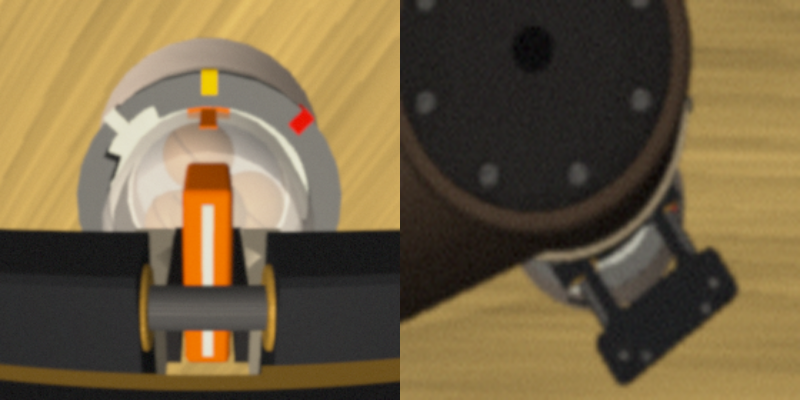

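```bash
python3 -c "
from h import *
f=grab('scene');b=f['frame'][190:290,270:395];a=grab('wrist')
save('c3.png',np.hstack([cv2.resize(b,(500,400),interpolation=cv2.INTER_CUBIC),cv2.resize(a['frame'][180:300,260:350],(300,400),interpolation=cv2.INTER_CUBIC)]))
jaw()"
```

```text
t 26.7 tcp [0.5568 0.0376 0.1407] jaw -144.4 q1,6 [0.42 0.2 ] F [-3.1 -1.3  7.1] M [-0.42  0.92  0.09] w 0.0137
```

View pics/c3.png

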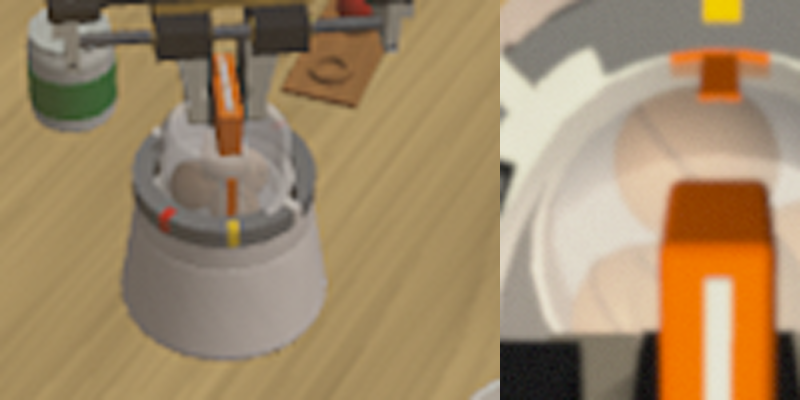

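```bash
python3 -c "
from h import *
f=grab('scene')
def pr(p):
    c=np.linalg.inv(f['pose'])@np.r_[p,1];K=f['mtx'];return np.array([K[0,2]+K[0,0]*c[0]/-c[2],K[1,2]-K[1,1]*c[1]/-c[2]])
for p in ((.5568,.0378,.108),(.571,.027,.084),(.5409,.0317,.084),(.5596,.0559,.084)):
    u=pr(p);print('crop px',((u-[270,190])*4).round(), 'r',round(.015*450.5/np.linalg.norm(f['pose'][:3,3]-p)*4,1))
for t in ('nut_center','nut_a_center'):
    for d in arm.search_frame(f,t)[:4]:
        e=np.array(d['extent']);print(t,round(d['confidence'],2),((e[:2]*[640,480]-[270,190])*4).round(),(e[2:]*[640,480]*4).round())
"
```

```text
crop px [222. 156.] r 25.7
crop px [234. 206.] r 25.6
crop px [194. 184.] r 25.3
crop px [241. 171.] r 25.1
```

```bash
python3 -c "
from h import *
N=((.5568,.0378,.108),(.571,.027,.084),(.5409,.0317,.084),(.5596,.0559,.084))
def pr(f,p):
    c=np.linalg.inv(f['pose'])@np.r_[p,1];K=f['mtx'];d=np.array([c[0],-c[1],-c[2]])
    if f['fish']:
        t=np.arctan2(np.hypot(d[0],d[1]),d[2]);m=d[:2]/np.hypot(d[0],d[1])*t
    else: m=d[:2]/d[2]
    return K[:2,2]+K[0,0]*m
for n in ('wrist','scene'):
    f=grab(n);g=f['frame'].astype(int);v,u=np.mgrid[:480,:640];ms=[]
    for p in N:
        c=pr(f,p);r=.0145*f['mtx'][0,0]/np.linalg.norm(f['pose'][:3,3]-p);ms.append(np.hypot(u-c[0],v-c[1])<r);print(n,c.round(),round(r,1))
    dome=np.hypot(*(np.stack([u,v])-pr(f,(.5568,.0378,.1))[:,None,None]))<.03*f['mtx'][0,0]/np.linalg.norm(f['pose'][:3,3]-N[0])
    br=g[...,0]-g[...,2]
    low=ms[1]|ms[2]|ms[3];nb=br<110
    for nm,m in (('top only',ms[0]&~low),('low',low),('none',dome&~low&~ms[0])):
        print(nm,m.sum(),'R-B pct',np.percentile(br[m],[10,25,50,75,90]))
    c=pr(f,N[0]).astype(int);w=16 if n=='scene' else 40;s=2 if n=='scene' else 5
    print('c',c);print(br[c[1]-w:c[1]+w+1:s,c[0]-w:c[0]+w+1:s])
"
```

```text
wrist [326. 271.] 26.3
wrist [317. 230.] 24.2
wrist [352. 263.] 23.5
wrist [305. 276.] 23.2
top only 487 R-B pct [ 25. 106. 219. 240. 241.]
low 5245 R-B pct [ 29.  44.  51. 138. 237.]
none 3751 R-B pct [  5.  18.  24.  35. 229.]
c [325 271]
[[ 22  23  49  57  54  55  50  54  55  52  48  39  21  20  17  16  13]
 [ 23  22  35  54  56  76 146 144 134 137 134  48  17  19  18  21  17]
 [ 19  21  22  54  54 105 147 146 143 143 142  57  32  41  43  38  25]
 [ 20  21  21  27  50 140 151 145 147 144 144  88  48  50  50  47  41]
 [ 22  20  22  21  25 155 156 158 155 151 152 114  48  52  51  49  48]
 [ 20  28  46  46  50 236 235 234 235 234 232 197  40  50  51  51  48]
 [ 26  52  51  49  47 241 242 241 240 241 241 204  42  43  53  51  50]
 [ 50  51  51  50  52 239 241 171  18 173 240 201  44  37  51  48  51]
 [ 54  47  52  52  55 240 242 170  16 174 242 200  42  39  47  49  48]
 [ 54  52  50  52  56 240 241 168  17 174 242 197  45  39  51  46  47]
 [ 29  30  27  32  12 240 241 169  18 182 240 194   9  28  28  29  28]
 [ 22  30  26  24  14 240 241 169  17 190 241 192   4  24  26  27  23]
 [ 21  
[... 1085 characters left out ...]
 10  12  10  12  22  25 103 105 127  22  21   9  11  11  10]
 [ 10  12  12  11  12  14  21  23  34  31  29  23  28  24  11  12  12]
 [ 15  13  12  26  28  30  20  23  25  25  27  24  29  30  14  11  12]
 [ 17  10  21  29  31  31  22  21  22  19  22  24  29  25  16  12  13]
 [ 13  14  26  29  30  32  29  26  13 117  53  25  27  30  12  12  12]
 [ 10  15  23  26  29  29  30  28  18 116  50  30  25  15  10  13  13]
 [  8   8  21  23  27  29  28  22  23 114  53  28  30   7   9  11  14]
 [  5  17  13  15  25  27  21  24  21 116  52  27  33  12  10  12  14]
 [ 30 148  79   4   9   9   8  23  19 105  33  19  13   7  10   9   7]
 [ 35  83   1   7   7   8   7   8   1  95  74   5   8   8   8   9  11]]
```

```bash
python3 -c "
from h import *
jaw();print(arm.job_done())"
```

```text
t 26.95 tcp [0.5568 0.0376 0.1407] jaw -144.4 q1,6 [0.42 0.2 ] F [-3.4 -1.7  7.2] M [-0.4   0.95  0.08] w 0.0135
the job is handed in; nothing more can be done
None
```

The walnut is on top of the three in the cup. The lid is in the collar, turned clockwise to the yellow half-way marks and still gripped there. I handed the job in at about 27 s, against the 61 s limit; no verdict was reported.

- **Walnut:** After I let go, the wrist picture showed it resting in the middle of the hollow. With the lid on, the bar hides most of it. A colour check of the scene picture still found brown pixels where the fourth walnut should be, but the trained network found no walnuts in that picture.
- **Lid:** The lugs went down through the slots and under the flange. The lid met the floor with the tool about 1.7 mm higher than I had worked out, which is within the 2 mm calibration.
- **Turn:** By the gripper the bar has turned 45 degrees. The picture shows the lug in line with the yellow mark, measured at -53.6 degrees against -54.6.
- **Grip and forces:** The grip is set to 40 N. The wrist reads about 7 N upward and 4 N sideways. I read about 0.08 N m of twist at the wrist, less than the 0.15 N m given for the spring, but the lid stayed in place.
- **Everything else:** The arm was not sent near anything else and felt no unexpected contact. I did not take a final picture of the whole table to confirm it.

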